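# Mark a batch of knob blanks on a hand-cranked bench marking machine

## Robot

A 6-joint arm with a two-finger parallel gripper is mounted at the origin on the work surface. World frame = base frame: x ahead of the robot, y to its left, z up, the work surface at z = 0. Lengths are in m, angles in degrees, forces in N, time in s.
With the tool pointing down it reaches from about 0.325 to 0.85 m from the base axis. Payload 15.5 kg.
Tool frame: the origin (TCP) lies at the very end of the fingers, on their centre line; the grasp point (between the pads) lies arm.grip_depth behind it (arm.grip_depth is the distance from the TCP to the grasp point, in m); z points along the fingers, y is the direction in which the jaws open and shut (so a half turn about z gives the same grasp; the last joint's range is limited). The gripper opens to 91 mm and grips with 3 to 60 N. Pads are 32 mm wide; open, the fingers measure 118 mm over their backs; the gripper's body (76 mm by 178 mm) begins 60 mm behind the grasp point.
Start: joints at [-77.836, 28.281, 77.091, -0, 74.628, -5.472], TCP at [0.189, -0.596, 0.214] pointing down, gripper open.
Joint ranges: [-166.48, 166.48], [-47.26, 123.95], [12.59, 153.08], [-70.14, 250.14], [6.76, 159.57], [-176.63, 176.63]. Speed limits (degrees/s): [108.29, 108.29, 147.25, 172.46, 172.46, 172.46].

## Interface

Orientations are given as a 3x3 rotation matrix whose columns are the frame's x, y, z axes.
In Python, from rig import arm gives the robot as it stands. Calls block until the motion is done:
- arm.move_to(position, orientation): joint-space move of the TCP to a pose.
- arm.move_l(position, orientation=None, feed=0.15): straight line of the TCP; orientation=None keeps the orientation; feed is the mean speed in m/s.
- arm.move_joints(angles): joint-space move.
- arm.grip(opening): finger opening in m; the grip force is fixed at half the most; returns when the fingers have stopped.
- arm.sleep(seconds).
- arm.solve_ik(position, orientation): joint angles nearest the present ones, or None.
- arm.snapshot(name): name is "side" or "top"; returns the picture (400x640x3 uint8, red, green, blue); there is no depth.
- arm.get_calibration(name): a dict with "intrinsics" (3x3 intrinsics, pixels), "cam_to_world" (4x4, takes a point from camera to world coordinates). Camera axes: x right, y down, z forward; pixel columns grow to the right and rows downward; lengths in m; the calibration is good to about 2 mm. A picture is of the moment at which its call begins. get_calibration takes no time and is no camera call.
A pose or a line that the arm cannot do raises arm.Unreachable and nothing moves.
- arm.sign_off(): hands the job in, once; it reports no verdict.
Readings, each from a call of its own:
- arm.current_t(): time.
- arm.current_joint_positions(): joint angles.
- arm.current_dq(): joint speeds.
- arm.current_tau(): joint torques, N m.
- arm.current_ee_pos(): TCP position.
- arm.current_tool_rot(): TCP orientation.
- arm.current_force(): force on the tool from outside, world axes, zero at the start.
- arm.current_torque(): the same for the moment, N m.
- arm.current_width(): finger opening in m.
Only numpy, scipy, OpenCV 4.12 (cv2) and the standard library are available. Lean on these libraries where they do the work, as an engineer would, in place of code of your own. Each camera call takes 0.05 s, during which the arm holds its last target. There are 200 camera calls.

## Task

Lift the loose dust cover off the machine's nest block and lay it the right way up on the bench, stand every black knob blank in a pocket of its own, then turn the handwheel clockwise (seen from above) through exactly one revolution so that the marking head passes over all the blanks and comes back home, without starting a second stroke. If a blank gets knocked out of its pocket before the head has reached the far end, wind back, put it right and make the stroke again. When the head is home, stand all the blanks upright in the aluminium tray, put the cover back over the nest block, and leave everything else on the bench alone.

Things in the scene. Friction and masses are not known exactly. Their poses are not given: they have to be found in the camera images.
- machine: Fixed bench marking machine on a blue base plate 280 x 490 x 30 mm high. Origin on the bench under the middle of the nest block; +x points from the nest block to the parked white head, +y along the row of pockets to the handwheel. The base spans x -75 to +205, y -160 to +330 mm. The aluminium nest block is 74 (x) x 206 (y) mm, its top 54 mm above the bench.
- head (a point): Middle of the top of the white head, 138 mm above the bench: a bar 40 (x) x 300 mm (y) on two end posts, its underside 93 mm above the bench at the black nozzles. Parked at machine x = +115 mm; the wheel drives it 130 mm towards -x, over the pockets, and back, once per revolution.
- nest0 (a point): Middle of the floor of the pocket at the -y end of the row, 48 mm above the bench; axes as the machine's. The three pockets are square, 52 mm wide, 6 mm deep, 62 mm apart along y
- nest1 (a point): Middle of the floor of the middle pocket, 48 mm above the bench
- nest2 (a point): Middle of the floor of the pocket at the +y end (nearest the wheel), 48 mm above the bench
- seat (a point): Point on the machine's base top, 30 mm above the bench, under the middle of the nest block: the cover's origin lies here when the cover is on; axes as the machine's
- wheel_axis (a point): Point on the handwheel's vertical axis, 184 mm above the bench, level with handle_grip
- handle_grip (a point): Middle of the gripping height of the wheel's upright black crank handle, 22 mm in diameter, 48 mm tall (156 to 204 mm above the bench; this point is at 184 mm), 55 mm from the wheel's axis. The handle spins freely on its pin, so a gripper may hold it from above at a constant yaw all the way round; its yaw means nothing.
- wheel (a joint): Angle of the steel handwheel (140 mm in diameter, top 149 mm above the bench), rad, growing clockwise seen from above. About 0 at the start: head home, handle on the machine's -x side of the axis. pi: head at the far end; 2 pi: one revolution. It stays where left (friction 0.1 Nm), can be wound back, has no stop at one revolution; its stops are at -0.3 and 7.4.
- cover: Loose grey dust cover (0.2 kg): a rectangular cap open below, 92 (x) x 224 (y) x 34 mm high outside, walls 3 mm, with a black bar handle on top, 16 (x) x 60 (y) x 34 mm, from 34 to 68 mm above the cover's lower rim. Origin in the middle of the lower rim. It fits over the nest block with 6 mm of play all round, its rim on the base; either way round is right. At the start it is on.
- blank_a: Black plastic knob blank (50 g), loose, upright: round flange 44 mm in diameter and 8 mm thick, on it a round body 34 mm in diameter, 36 mm tall in all. Origin in the middle of the flange's underside, z up. Two or three blanks are present, on the bench at first.
- blank_b: Black plastic knob blank (50 g), loose, upright: round flange 44 mm in diameter and 8 mm thick, on it a round body 34 mm in diameter, 36 mm tall in all. Origin in the middle of the flange's underside, z up. Two or three blanks are present, on the bench at first.
- blank_c: Black plastic knob blank (50 g), loose, upright: round flange 44 mm in diameter and 8 mm thick, on it a round body 34 mm in diameter, 36 mm tall in all. Origin in the middle of the flange's underside, z up. Two or three blanks are present, on the bench at first.
- tray: Fixed open aluminium tray, 250 (x) x 130 (y) x 25 mm high outside, walls and floor 4 mm. Origin in the middle of its underside.
- tape: Roll of tape, 90 mm across, 24 mm high, origin under its centre. Not part of the job.
- driver: Screwdriver, 190 mm long, lying along its x. Not part of the job.
- wrench: Wrench, 160 mm long, lying along its x. Not part of the job.
- cleaner: White bottle, 60 mm in diameter, 150 mm tall, origin under its centre. Not part of the job.
- jar: Jar, 60 mm in diameter, 75 mm tall, origin under its centre. Not part of the job.
- spacer: Steel cylinder, 28 mm in diameter, 30 mm tall, origin under its centre. Not part of the job.
There are look-alikes about, which are no part of the job. Leave any brown look-alike of the blank_c alone. What is shaped like the blank_b but brown or purple is not meant.

How it is judged (in metres and radians):
On the way, in this order (a step that is already met when the one before it is completed fails the run):
1. the cover lies the right way up on the bench, clear of the nest block, and the wheel has not been turned (horizontal distance between cover and seat above 0.1 m and height (world z) of cover below 0.02 m and angle between cover's own z axis and vertical below 0.1 rad and linear speed of cover below 0.03 m/s and value of joint wheel below 0.4 rad), for 0.2 s.
2. every blank stands in a pocket, the wheel not yet turned ((distance between blank_a and nest0 below 0.008 m or distance between blank_a and nest1 below 0.008 m or distance between blank_a and nest2 below 0.008 m) and angle between each of blank_a, blank_b, blank_c's own z axis and vertical below 0.1 rad and (distance between blank_b and nest0 below 0.008 m or distance between blank_b and nest1 below 0.008 m or distance between blank_b and nest2 below 0.008 m) and (distance between blank_c and nest0 below 0.008 m or distance between blank_c and nest1 below 0.008 m or distance between blank_c and nest2 below 0.008 m) and value of joint wheel below 0.4 rad), for 0.2 s.
3. the head is at the far end (wheel half round) over the seated blanks ((distance between blank_a and nest0 below 0.008 m or distance between blank_a and nest1 below 0.008 m or distance between blank_a and nest2 below 0.008 m) and angle between each of blank_a, blank_b, blank_c's own z axis and vertical below 0.1 rad and (distance between blank_b and nest0 below 0.008 m or distance between blank_b and nest1 below 0.008 m or distance between blank_b and nest2 below 0.008 m) and (distance between blank_c and nest0 below 0.008 m or distance between blank_c and nest1 below 0.008 m or distance between blank_c and nest2 below 0.008 m) and value of joint wheel between 2.7 and 3.6 rad).
4. the wheel has made one revolution and the head is home (value of joint wheel between 6.08319 and 6.48319 rad and velocity of joint wheel between -0.2 and 0.2 rad/s), for 0.2 s.
5. every blank stands upright in the tray (all of step 4 and x of blank_a in the frame of tray between -0.11 and 0.11 m and y of blank_a in the frame of tray between -0.05 and 0.05 m and z of each of blank_a, blank_b, blank_c in the frame of tray below 0.01 m and angle between each of blank_a, blank_b, blank_c's own z axis and vertical below 0.15 rad and linear speed of each of blank_a, blank_b, blank_c below 0.03 m/s and x of blank_b in the frame of tray between -0.11 and 0.11 m and y of blank_b in the frame of tray between -0.05 and 0.05 m and x of blank_c in the frame of tray between -0.11 and 0.11 m and y of blank_c in the frame of tray between -0.05 and 0.05 m), for 0.2 s.
At the end, for the whole second after the job is handed in: Every blank stands upright (within 9 degrees) on the tray's floor, at rest; the wheel stands one revolution on from its home mark, within 0.2 rad, head home; the cover is down on the machine's base over the nest block (origin within 12 mm of its seat, level) (all of step 5 and distance between cover and seat below 0.012 m and angle between cover's own z axis and vertical below 0.05 rad and linear speed of cover below 0.03 m/s); the robot touches nothing.
It fails at once if a second stroke is begun (wheel beyond 6.8 rad) (value of joint wheel above 6.8 rad).
It fails at once if another thing on the bench is shoved more than 60 mm (distance of any of tape, driver, wrench, cleaner, jar, spacer from where it was at the start of the episode above 0.06 m).
Of blank_a, blank_b, blank_c only 2 to 3 are there at a start; the rules pass over those that are not, and their reading is None.
At some moment in a run one of blank_a, blank_b, blank_c may be knocked a few centimetres aside while the robot is not near it.
It also fails if it takes over 210 s, if anything falls off the work surface, if the arm or the gripper's body presses on something with over 40 N, if the wrist force passes 120 N, or if a joint passes its speed limit or range.

## Working session

There is one attempt and no reset: what is moved stays moved. The work goes in short steps, each a Python script; the robot and the scene stay as the last script left them, time stands still between calls to the robot, and variables do not carry over. Pictures are saved under pics/ and viewed, about 12 in all and at most 16, crops included, and the job is handed in when it is done.

```bash
mkdir -p pics; ls; cat > h.py <<'E'
import numpy as np, cv2
from rig import arm
def snap(n,f,crop=None,s=1):
    im=arm.snapshot(n)[:,:,::-1].copy(); cv2.imwrite(f'pics/{f}_raw.png',im)
    if crop: x0,y0,x1,y1=crop; im=im[y0:y1,x0:x1]
    if s!=1: im=cv2.resize(im,None,fx=s,fy=s,interpolation=cv2.INTER_CUBIC)
    cv2.imwrite(f'pics/{f}.png',im)
def world(n,uv,z):
    c=arm.get_calibration(n);K=np.array(c['intrinsics']);T=np.array(c['cam_to_world'])
    d=T[:3,:3]@np.linalg.inv(K)@np.array([*uv,1.]);o=T[:3,3]
    return o+d*(z-o[2])/d[2]
def proj(n,p):
    c=arm.get_calibration(n);K=np.array(c['intrinsics']);T=np.array(c['cam_to_world'])
    q=K@(np.linalg.inv(T)@np.array([*p,1.]))[:3]
    return q[:2]/q[2]
def down(yaw): # jaws (tool y) direction at angle yaw deg in world
    a=np.radians(yaw);y=np.array([np.cos(a),np.sin(a),0]);z=np.array([0,0,-1.])
    return np.column_stack([np.cross(y,z),y,z])
E
python3 - <<'E'
from h import *
snap('top','t0',s=1.25);snap('side','s0',s=1.25)
for n in('top','side'): print(arm.get_calibration(n))
print(arm.grip_depth,arm.current_tool_rot())
E
```

```text
pics
{'intrinsics': array([[441.93558803,   0.        , 317.55636308],
       [  0.        , 441.93558803, 195.81388004],
       [  0.        ,   0.        ,   1.        ]]), 'cam_to_world': array([[-0.0105565 , -0.99519453,  0.09734688,  0.35757486],
       [-0.99984401,  0.00912671, -0.01512123, -0.01693727],
       [ 0.01416011, -0.09749132, -0.99513564,  1.51374594],
       [ 0.        ,  0.        ,  0.        ,  1.        ]])}
{'intrinsics': array([[439.79579347,   0.        , 317.02917078],
       [  0.        , 439.79579347, 208.02024253],
       [  0.        ,   0.        ,   1.        ]]), 'cam_to_world': array([[ 0.92677571, -0.26733665,  0.26385205,  0.13736238],
       [-0.37560728, -0.65503322,  0.65562997, -0.90130672],
       [-0.00244206, -0.70672667, -0.70748247,  1.08657306],
       [ 0.        ,  0.        ,  0.        ,  1.        ]])}
0.0188 [[ 9.53011394e-01  3.02934361e-01 -2.38384759e-04]
 [ 3.02934441e-01 -9.53010823e-01  1.04698588e-03]
 [ 8.99847420e-05 -1.07000442e-03 -9.99999423e-01]]
```

View pics/t0.png

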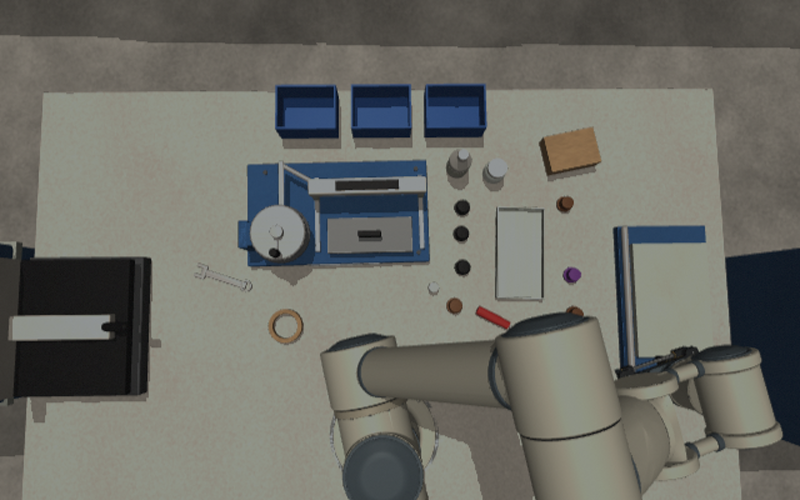

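View pics/s0.png

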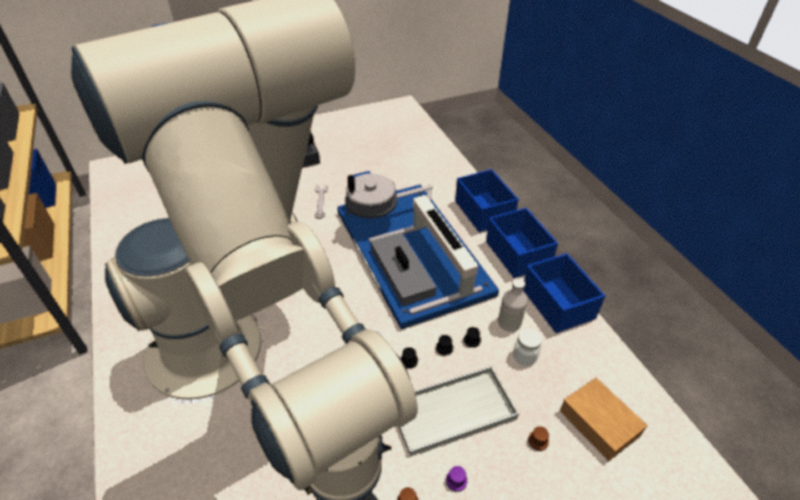

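The top view shows three black blanks at (462,207), (460,234) and (462,267). The brown look-alikes are at (455,305), (565,203) and (575,313), and the purple one is at (572,275). The three black ones fit the description. I'll confirm them, and measure, in an enlarged crop.

```bash
python3 - <<'E'
import cv2
im=cv2.imread('pics/t0_raw.png')
cv2.imwrite('pics/c1.png',cv2.resize(im[115:225,185:345],None,fx=5,fy=5,interpolation=cv2.INTER_CUBIC))
cv2.imwrite('pics/c2.png',cv2.resize(im[120:270,330:470],None,fx=4,fy=4,interpolation=cv2.INTER_CUBIC))
E
```

```text
(no output)
```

View pics/c1.png

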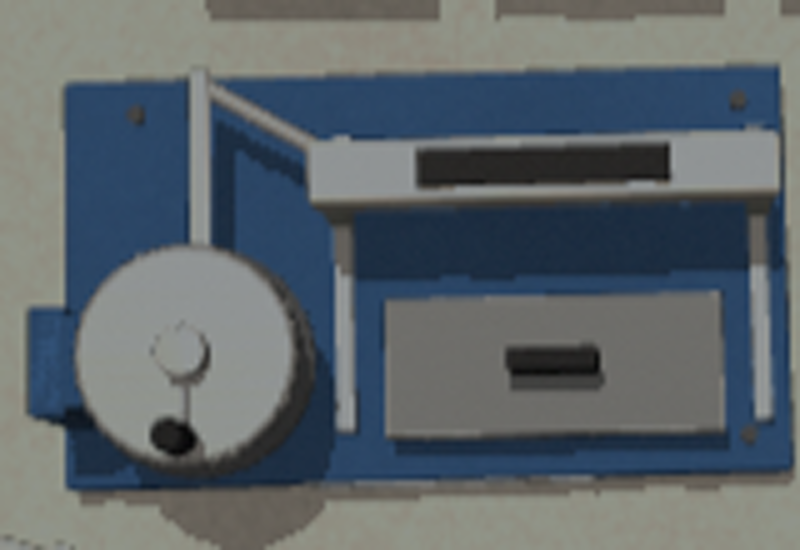

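View pics/c2.png

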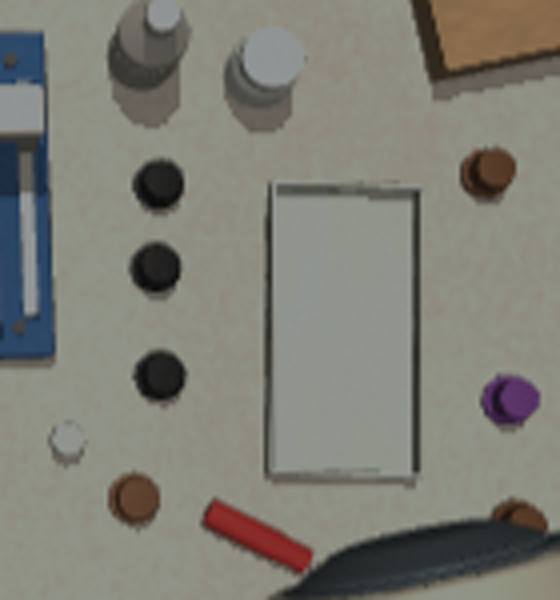

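The crop shows the black blanks clearly at c2 (159,184), (157,268) and (160,377). The brown ones, the purple one and the steel spacer at (68,442) are distinct from them. Next I'll compute positions.

```bash
python3 - <<'E'
from h import *
np.set_printoptions(precision=4,suppress=True)
def W(pts,s,x0,y0,z): return np.array([world('top',((u+.5)/s-.5+x0,(v+.5)/s-.5+y0),z) for u,v in pts])
def rep(n,P):
    e=lambda a,b:np.linalg.norm(P[a]-P[b])
    d=P[0]-P[1]+P[3]-P[2]  # +y dir
    print(n,P.mean(0),'sizes',e(0,1),e(3,2),e(0,3),e(1,2),'yaw of y axis',np.degrees(np.arctan2(d[1],d[0])));return P
c1=(5,185,115);c2=(4,330,120)
B=rep('base',W([(66,85),(778,67),(792,468),(68,488)],*c1,.03))
C=rep('cover',W([(386,300),(719,292),(724,434),(388,438)],*c1,.064))
H=rep('handle',W([(506,346),(600,346),(600,374),(507,374)],*c1,.098))
hd=rep('head',W([(307,142),(778,131),(779,188),(312,200)],*c1,.138))
rep('tray',W([(268,184),(420,188),(417,476),(266,476)],*c2,.025))
print('blanks',W([(159,184),(157,268),(160,377)],*c2,.025)); print('brown',W([(135,498)],*c2,.02),'spacer',W([(68,442)],*c2,.03),'driver',W([(205,515),(310,560)],*c2,.015))
print('hub',W([(182,352)],*c1,.16),'grip',W([(173,434)],*c1,.204))
print('bottle',W([(163,14)],*c2,.15),'jar',W([(272,55)],*c2,.075))
t0=cv2.imread('pics/t0_raw.png')
print('tape',world('top',(286/1.25,326/1.25),.024),'wrench',world('top',(197/1.25,270/1.25),0),world('top',(250/1.25,287/1.25),0))
E
```

```text
base [0.5933 0.1208 0.03  ] sizes 0.48614720493828073 0.485619785586467 0.27522203420569635 0.27558089408933656 yaw of y axis 91.05671122257546
cover [0.5268 0.0336 0.064 ] sizes 0.22037464297610523 0.2209496543890189 0.09158495602811456 0.09450878155427445 yaw of y axis 90.52673016401457
handle [0.5266 0.0331 0.098 ] sizes 0.060600705524607994 0.059881956394547804 0.018184374140521944 0.01818027903516359 yaw of y axis 89.49171455764453
head [0.6458 0.0366 0.138 ] sizes 0.2978683054872166 0.29460450271018807 0.03732301719896617 0.03665748172386268 yaw of y axis 90.99233399225483
tray [ 0.4788 -0.3709  0.025 ] sizes 0.13029158709269995 0.12739183143181917 0.24833219225719663 0.24526724900249816 yaw of y axis 88.69483772973827
blanks [[ 0.6051 -0.2176  0.025 ]
 [ 0.533  -0.2143  0.025 ]
 [ 0.4403 -0.2148  0.025 ]]
brown [[ 0.3389 -0.1921  0.02  ]] spacer [[ 0.3863 -0.1357  0.03  ]] driver [[ 0.324  -0.2516  0.015 ]
 [ 0.2854 -0.3393  0.015 ]]
hub [[0.5261 0.2592 0.16  ]] grip [[0.4717 0.255  0.204 ]]
bottle [[ 0.72   -0.2069  0.15  ]] jar [[ 0.7045 -0.3073  0.075 ]]
tape [0.2886 0.2583 0.024 ] wrench [0.4415 0.5061 0.    ] [0.3938 0.3614 0.    ]
```

```bash
cat >> h.py <<'E'
def best(p,yaw):
    q0=np.array(arm.current_joint_positions());c=[]
    for k in(0,180):
        q=arm.solve_ik(p,down(yaw+k))
        if q is not None: c.append((abs(np.array(q)-q0).max(),abs(q[5]),yaw+k))
    return down(min(c)[2])
def go(x,y,z,yaw): arm.move_to([x,y,z],best([x,y,z],yaw))
def st(m=''):
    print(m,'t %.1f'%arm.current_t(),'w %.4f'%arm.current_width(),'p',np.round(arm.current_ee_pos(),4),'F',np.round(arm.current_force(),1))
def lz(z,feed=.15):
    p=np.array(arm.current_ee_pos());arm.move_l([p[0],p[1],z],feed=feed)
E
python3 - <<'E'
from h import *
go(.5267,.0335,.25,1); arm.grip(.05)
arm.move_l([.5267,.0335,.070],feed=.15); st('at')
arm.grip(0); st('grip')
lz(.09,.05); st('lift'); lz(.22)
p=arm.current_ee_pos(); arm.move_l([.37,.05,.20],feed=.25); lz(.06); lz(.0415,.04); st('down')
arm.grip(.05); lz(.25,.3); st()
arm.move_joints([-77.836,28.281,77.091,0,74.628,-5.472]); st()
snap('top','t1',(185,110,445,285),3)
E
```

```text
at t 4.8 w 0.0500 p [0.5272 0.0335 0.0707] F [ 0.4 -1.2  0.2]
grip t 5.4 w 0.0158 p [0.527  0.0335 0.0702] F [0.6 0.1 2.6]
lift t 5.9 w 0.0158 p [0.5269 0.0335 0.0902] F [ 0.2 -0.  -1.6]
down t 9.4 w 0.0158 p [0.3714 0.0499 0.0414] F [ 0.2  0.3 -1.6]
 t 10.9 w 0.0501 p [0.3708 0.0499 0.2489] F [-0.4 -0.6 -0.5]
 t 13.3 w 0.0504 p [ 0.1902 -0.5951  0.2141] F [-0.3  0.7  0.1]
```

View pics/t1.png

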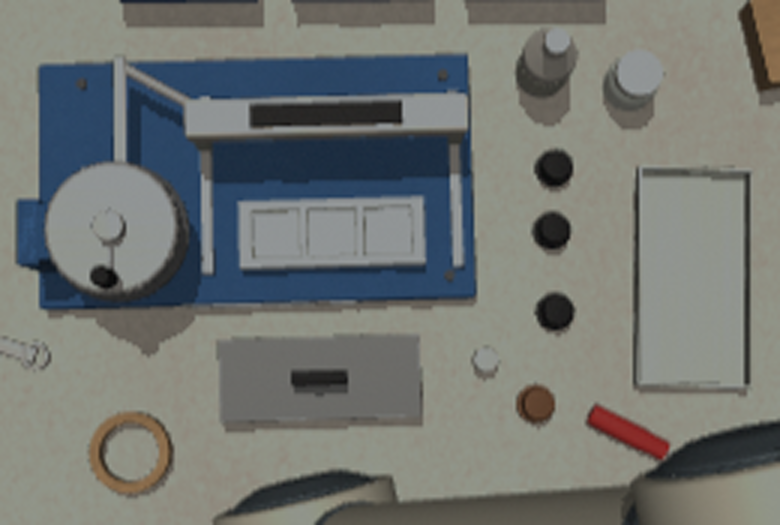

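The cover lies on the bench at (320,380), the nest block is uncovered, and its corners are about (238,201), (423,196), (425,263) and (240,269). The blanks haven't moved. Next I'll measure the nest and fit the blank positions.

```bash
python3 - <<'E'
from h import *
np.set_printoptions(precision=4,suppress=True)
im=cv2.imread('pics/t1_raw.png').astype(int)
# nest block: not blue (red channel high)
x0,y0,x1,y1=258,170,333,206
m=(im[y0:y1,x0:x1,2]>110).astype(np.uint8)
n,l,s,c=cv2.connectedComponentsWithStats(m);k=1+np.argmax(s[1:,4])
cn=max(cv2.findContours((l==k).astype(np.uint8),0,2)[0],key=cv2.contourArea)
r=cv2.minAreaRect(cn);print(r,s[k])
ce=(r[0][0]+x0,r[0][1]+y0);print('nest',world('top',ce,.054))
P=np.array([world('top',((u+.5)/3-.5+185,(v+.5)/3-.5+110),.054) for u,v in[(238,201),(423,196),(425,263),(240,269)]]);print(P.mean(0),np.linalg.norm(P[0]-P[1]),np.linalg.norm(P[0]-P[3]))
m=(im[150:230,355:385].max(2)<60).astype(np.uint8)
n,l,s,c=cv2.connectedComponentsWithStats(m)
for k in range(1,n):
    if s[k,4]>30: print(s[k],world('top',c[k]+[355,150],.02))
for h in[(103,276)]:print('handle',world('top',((h[0]+.5)/3-.5+185,(h[1]+.5)/3-.5+110),.204))
print('hub',world('top',((108+.5)/3-.5+185,(225+.5)/3-.5+110),.16))
E
```

```text
((37.30262756347656, 16.894371032714844), (21.85268211364746, 61.19861602783203), 88.40885925292969) [   7    6   62   23 1317]
nest [0.5308 0.0345 0.054 ]
[0.5303 0.0349 0.054 ] 0.20537512180881023 0.0757871089404542
[  9  10  12  12 110] [ 0.6052 -0.2187  0.02  ]
[  8  31  12  12 116] [ 0.5335 -0.2139  0.02  ]
[  9  58  12  12 118] [ 0.4413 -0.215   0.02  ]
handle [0.4709 0.2556 0.204 ]
hub [0.5272 0.2602 0.16  ]
```

```bash
cat >> h.py <<'E'
O=np.array([.5303,.0347]);YAW=1.2
def M(x,y):
    a=np.radians(YAW);return O+[x*np.cos(a)-y*np.sin(a),x*np.sin(a)+y*np.cos(a)]
def pick(x,y,zb,yaw,op=.056):
    arm.grip(op);go(x,y,.25,yaw);lz(zb+.03,.3);lz(zb+.014,.05);arm.grip(0);st('picked')
    lz(.25,.3)
def place(x,y,zb,yaw):
    go(x,y,.25,yaw);lz(zb+.03,.3);lz(zb+.0145,.03);st('placing')
    arm.grip(.05);lz(.25,.3)
E
python3 - <<'E'
from h import *
for b,n in(((.4408,-.215),-1),((.5333,-.2139),0),((.6052,-.2187),1)):
    pick(*b,0,90); w=arm.current_width(); assert .03<w<.038,w
    place(*M(0,.062*n),.048,YAW)
arm.move_joints([-77.836,28.281,77.091,0,74.628,-5.472]); st()
snap('top','t2',(225,140,385,250),5)
E
```

```text
picked t 17.2 w 0.0334 p [ 0.4413 -0.2164  0.0141] F [-0.3 -0.3  3.3]
placing t 20.7 w 0.0330 p [ 0.5317 -0.0282  0.0624] F [-1.2 -0.1 -0.9]
picked t 25.3 w 0.0335 p [ 0.5342 -0.2136  0.0142] F [-1.3  0.1  2.3]
placing t 28.7 w 0.0335 p [0.5309 0.0336 0.0624] F [-0.4  0.1  0.2]
picked t 33.2 w 0.0328 p [ 0.6062 -0.218   0.0142] F [-0.2  0.2  2.5]
placing t 36.8 w 0.0332 p [0.5301 0.0957 0.0624] F [ 0.6 -0.9 -1.1]
 t 40.8 w 0.0499 p [ 0.1902 -0.5953  0.214 ] F [-0.5 -0.3  0.9]
```

View pics/t2.png

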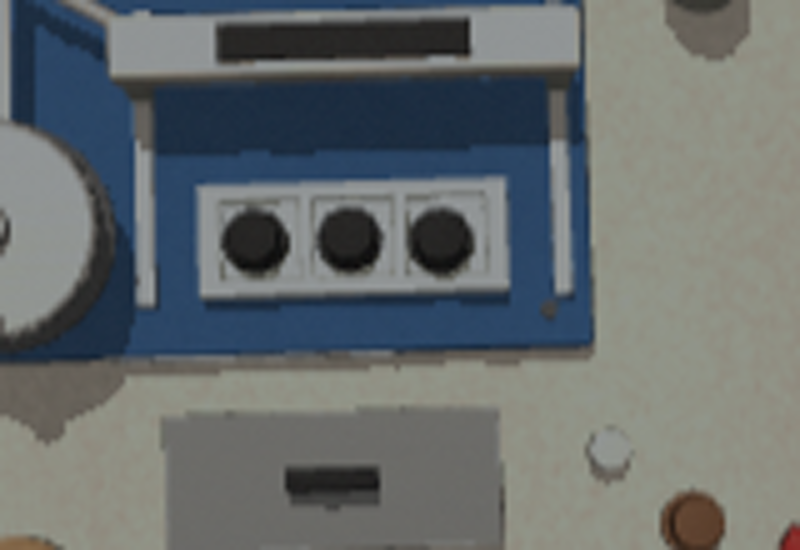

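All three blanks sit in pockets, at (255,240), (349,238) and (440,240). Now I'll grip the handle and try the first part of the arc, watching the force.

```bash
cat >> h.py <<'E'
C=np.array([.5260,.2594]);R=.055
def arc(a0,a1,step,feed=.06,C=C,Rz=None,dr=0.,gain=2e-5,z=.166):
    n=max(1,int(round(abs(a1-a0)/step)))
    for i,a in enumerate(np.linspace(a0,a1,n+1)[1:]):
        th=np.pi-YAW0-np.radians(a); r=np.array([np.cos(th),np.sin(th)])
        p=C+(R+dr)*r; arm.move_l([*p,z],feed=feed)
        F=np.array(arm.current_force())[:2]; dr+=np.clip(gain*(F@r),-.0005,.0005)
        print('%.0f r %.1f t %.1f dr %.2f'%(a,F@r,F@[r[1],-r[0]],dr*1e3),end=' | ')
        if np.linalg.norm(F)>25: print('FORCE');break
    return a,dr
YAW0=-np.radians(3.0)
E
python3 - <<'E'
from h import *
th=np.pi-YAW0;p=C+R*np.array([np.cos(th),np.sin(th)]);print(p)
arm.grip(.06);go(*p,.28,YAW);lz(.166,.15);st();arm.grip(0);st('gripped');arm.sleep(.2);st()
print(arc(0,30,5))
st()
E
```

```text
[0.47107538 0.25652152]
 t 45.3 w 0.0597 p [0.4719 0.2562 0.1667] F [ 0.6 -0.5 -1.2]
gripped t 45.9 w 0.0216 p [0.4732 0.2563 0.1663] F [ 9.7 -0.4 -3.9]
 t 46.1 w 0.0211 p [0.4732 0.2563 0.1663] F [10.4 -0.5 -5.5]
5 r -12.7 t 1.6 dr -0.25 | 10 r -12.8 t 1.7 dr -0.51 | 15 r -13.1 t 0.8 dr -0.77 | 20 r -12.7 t 0.9 dr -1.03 | 25 r -11.7 t 1.2 dr -1.26 | 30 r -10.9 t 1.6 dr -1.48 | (np.float64(30.0), np.float64(-0.0014777790964870827))
 t 47.6 w 0.0210 p [0.48   0.2837 0.1663] F [10.4 -3.5 -2.9]
```

```bash
python3 - <<'E'
from h import *
P=[]
a,dr=30,-.0015
for b in(60,90,120,150,180):
    a,dr=arc(a,b,6,gain=6e-5,dr=dr);P.append(arm.current_ee_pos()[:2])
    if a!=b: break
print();st(); print(a,dr,np.round(P,4)); snap('top','t3a',(185,110,345,220),5);snap('side','t3b',(250,110,410,260),4)
E
```

```text
36 r -11.0 t 1.5 dr -2.00 | 42 r -6.9 t 1.4 dr -2.41 | 48 r -5.5 t 2.3 dr -2.74 | 54 r -4.2 t 2.3 dr -3.00 | 60 r -3.9 t 2.4 dr -3.23 | 66 r -0.7 t 2.9 dr -3.27 | 72 r 0.9 t 2.6 dr -3.22 | 78 r 2.5 t 1.4 dr -3.07 | 84 r 2.7 t 2.6 dr -2.91 | 90 r 2.5 t 2.1 dr -2.76 | 96 r 4.7 t 1.4 dr -2.48 | 102 r 3.8 t 1.3 dr -2.25 | 108 r 4.8 t 2.0 dr -1.96 | 114 r 6.1 t 1.0 dr -1.60 | 120 r 4.8 t 1.8 dr -1.31 | 126 r 6.3 t 2.0 dr -0.94 | 132 r 6.4 t 0.8 dr -0.55 | 138 r 4.9 t 1.6 dr -0.26 | 144 r 6.6 t 2.0 dr 0.14 | 150 r 5.2 t 2.0 dr 0.45 | 156 r 6.4 t 1.8 dr 0.84 | 162 r 5.9 t 1.0 dr 1.19 | 168 r 5.5 t 1.8 dr 1.52 | 174 r 4.9 t 1.1 dr 1.81 | 180 r 5.7 t 1.5 dr 2.15 | 
 t 53.9 w 0.0214 p [0.5831 0.262  0.1663] F [ 5.7 -1.2  5.8]
180.0 0.0021533368807815723 [[0.4979 0.3031]
 [0.5233 0.3119]
 [0.5506 0.3074]
 [0.5728 0.2895]
 [0.5831 0.262 ]]
```

View pics/t3b.png

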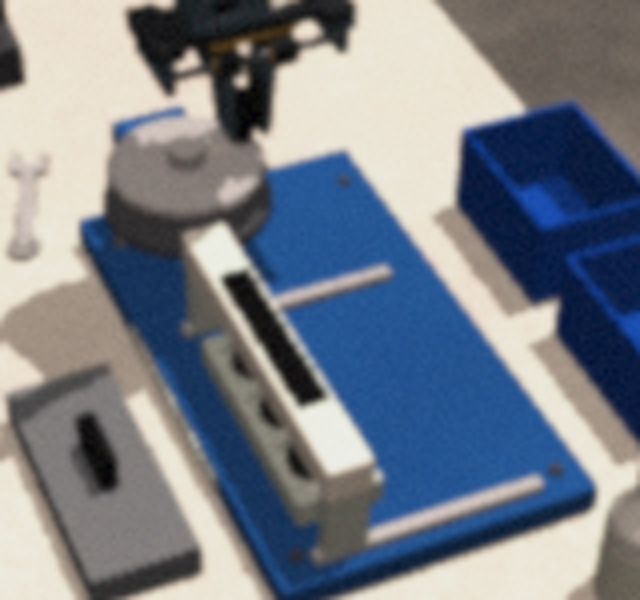

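The head is at the far end, with the blanks still seated below it at (243,362), (268,410) and (300,460). The arc points put the axis at about (.5282,.2569) and the wheel at about 176°. I'll finish the revolution with that centre.

```bash
sed -i 's/^C=np.*/C=np.array([.5282,.2569]);R=.055/; s/^YAW0=.*/YAW0=-np.radians(1.2)/' h.py
python3 - <<'E'
from h import *
a,dr=arc(176,360,6.15,gain=5e-5); print();st()
p=np.array(arm.current_ee_pos()[:2])-C;print('angle',180+1.2-np.degrees(np.arctan2(p[1],p[0]))%360)
if a==360:
    arm.sleep(.3);arm.grip(.06);st();lz(.28,.2)
    arm.move_joints([-77.836,28.281,77.091,0,74.628,-5.472]); st()
    snap('top','t4',(185,115,345,225),5)
E
```

```text
182 r 2.9 t 1.6 dr 0.14 | 188 r 2.9 t 2.0 dr 0.29 | 194 r 1.1 t 1.3 dr 0.34 | 201 r 1.1 t 1.9 dr 0.40 | 207 r 0.3 t 2.3 dr 0.41 | 213 r 0.2 t 1.8 dr 0.42 | 219 r -0.7 t 2.5 dr 0.39 | 225 r -1.4 t 2.4 dr 0.32 | 231 r -1.2 t 2.2 dr 0.26 | 237 r 0.0 t 1.6 dr 0.26 | 243 r -2.0 t 1.5 dr 0.16 | 250 r -2.0 t 1.5 dr 0.06 | 256 r -2.1 t 1.7 dr -0.05 | 262 r -0.8 t 1.6 dr -0.09 | 268 r -1.5 t 1.8 dr -0.16 | 274 r -1.1 t 2.3 dr -0.22 | 280 r -1.9 t 1.3 dr -0.31 | 286 r -1.7 t 1.8 dr -0.40 | 293 r -2.3 t 1.6 dr -0.51 | 299 r -2.0 t 1.7 dr -0.61 | 305 r -1.6 t 1.2 dr -0.69 | 311 r -1.1 t 2.7 dr -0.74 | 317 r -1.0 t 2.6 dr -0.79 | 323 r -0.4 t 1.8 dr -0.81 | 329 r -0.7 t 1.2 dr -0.85 | 335 r -0.1 t 1.8 dr -0.85 | 342 r -0.1 t 1.4 dr -0.85 | 348 r -0.5 t 1.4 dr -0.88 | 354 r 1.2 t 1.3 dr -0.82 | 360 r 0.6 t 2.4 dr -0.79 | 
 t 61.5 w 0.0213 p [0.4734 0.2559 0.1662] F [-0.6  2.3 11. ]
angle 0.1752138964036476
 t 62.5 w 0.0598 p [0.474  0.2558 0.166 ] F [-0.6  0.6  0.1]
 t 66.4 w 0.0601 p [ 0.1901 -0.5953  0.214 ] F [-0.3 -0.  -0.3]
```

View pics/t4.png

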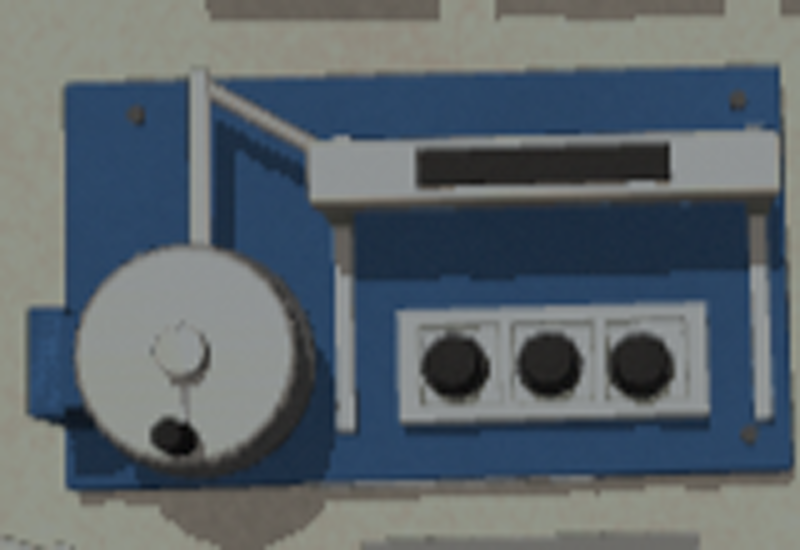

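The head is home and the handle is at (175,437), against (173,436) at the start, so it has made one revolution. The blanks are still in their pockets. Next I'll move them to the tray.

```bash
python3 - <<'E'
from h import *
for n,x in((-1,.41),(0,.479),(1,.548)):
    pick(*M(.001,.062*n),.048,YAW,.05); w=arm.current_width(); assert .03<w<.038,w
    place(x,-.371,.004,90)
arm.move_joints([-77.836,28.281,77.091,0,74.628,-5.472]); st()
snap('top','t5',(185,110,445,285),3)
E
```

```text
picked t 70.8 w 0.0329 p [ 0.5334 -0.0284  0.0622] F [-1.   0.1  2.2]
placing t 74.5 w 0.0332 p [ 0.4111 -0.3703  0.0183] F [ 0.6 -0.1 -0.6]
picked t 79.2 w 0.0333 p [0.5323 0.0333 0.0622] F [-0.3  0.6  2.5]
placing t 83.0 w 0.0334 p [ 0.4802 -0.3702  0.0183] F [-1.1  0.6 -0.1]
picked t 88.0 w 0.0331 p [0.5312 0.0956 0.0622] F [0.2 0.7 1.6]
placing t 92.0 w 0.0334 p [ 0.5494 -0.3702  0.0183] F [-0.9 -0.7 -0.3]
 t 94.9 w 0.0504 p [ 0.1902 -0.5954  0.2138] F [ 0.7  0.5 -0.1]
```

View pics/t5.png

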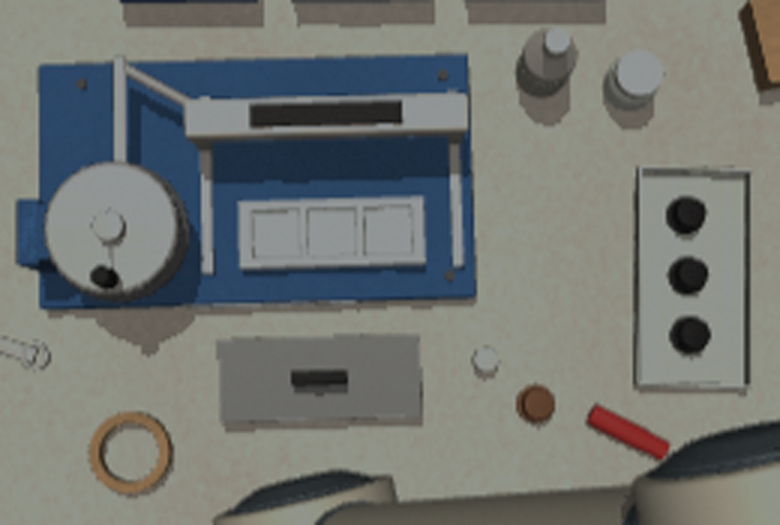

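All three blanks stand in the tray, at (686,215), (688,275) and (690,335). Now the cover goes back on.

```bash
python3 - <<'E'
from h import *
go(.3705,.0499,.25,1);lz(.06,.2);lz(.0405,.05);arm.grip(0);st('grip');lz(.22)
arm.move_l([.5285,.0338,.22],feed=.2);lz(.10);lz(.072,.03);st('low');lz(.0705,.02);st('down')
arm.grip(.05);st();lz(.25,.2)
arm.move_joints([-77.836,28.281,77.091,0,74.628,-5.472]); st()
snap('top','t6',(185,110,445,285),3);snap('side','t7',(240,110,440,260),4)
E
```

```text
grip t 99.6 w 0.0157 p [0.3713 0.0494 0.0406] F [-0.6  0.6  2.4]
low t 104.0 w 0.0156 p [0.5279 0.0339 0.0722] F [-0.2  0.  -1.2]
down t 104.2 w 0.0154 p [0.5281 0.0339 0.0706] F [-0.   0.4 -0.7]
 t 104.9 w 0.0504 p [0.5279 0.0339 0.0705] F [ 0.3 -0.5  0. ]
 t 108.5 w 0.0500 p [ 0.1902 -0.5952  0.214 ] F [-0.3 -0.3 -0.3]
```

View pics/t6.png

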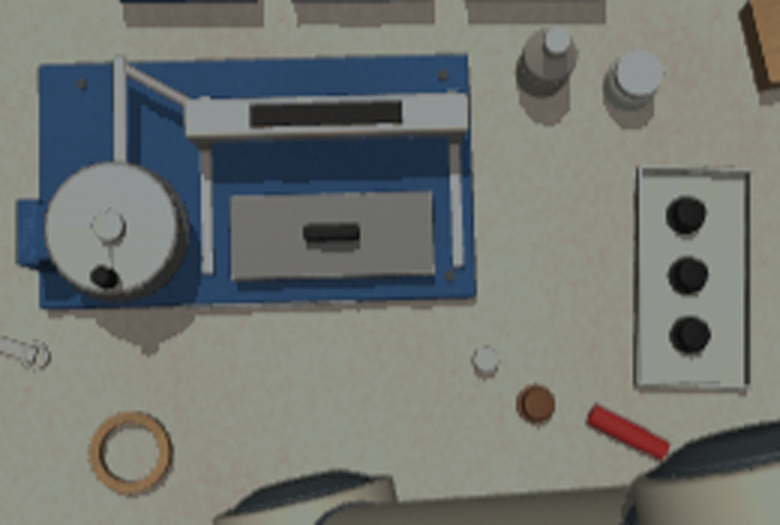

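View pics/t7.png

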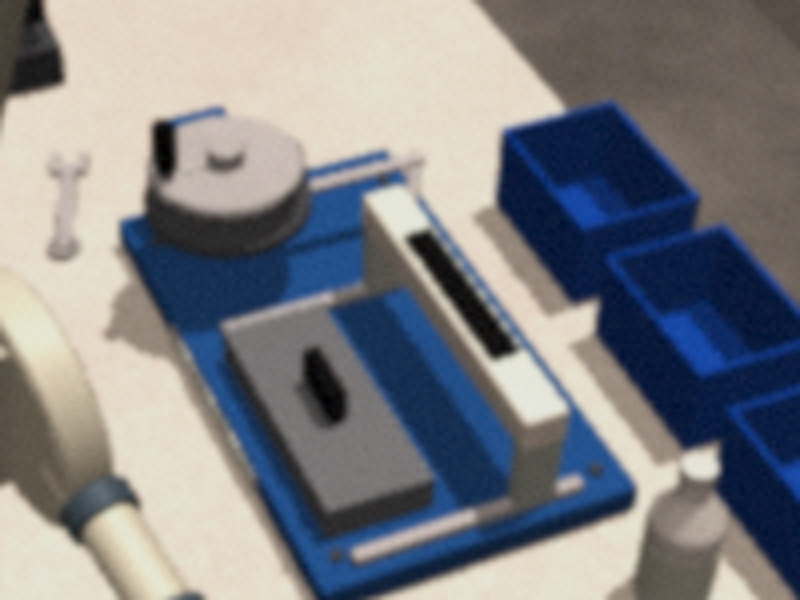

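The cover sits level over the nest, with its handle at (331,232) in the top view. The handle and head are home and the blanks are in the tray, so I'm handing in.

```bash
python3 -c "
from h import *
arm.sign_off();st()"
```

```text
the job is handed in; nothing more can be done
the job is handed in; nothing more can be done
```

The job is done and handed in at about 108 s on the robot's clock, against the 210 s limit; no verdict is reported at hand-in.

- **What I did:** I laid the cover on the bench, stood the three black blanks in the pockets and turned the wheel clockwise through one revolution. No blank was knocked out, so there was no second stroke. Then I stood the blanks in the tray and put the cover back.
- **Last checks:** The final pictures show:
  - the blanks upright in the tray;
  - the cover level over the nest;
  - the head home, and the wheel handle within about 2° of its starting position;
  - the other things in view not moved. The arm hid some of the look-alikes outside the machine and tray area.
- **What disagreed:** My first camera estimate of the wheel axis was about 2–3 mm off. That gave up to 13 N sideways force early in the turn, until I corrected the centre from the arm's path.

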